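# Close the drum-foot mould and hold it shut

## Task

On the drum maker's bench, draw the loose mould half (the tall aluminium plate with a gripping tab) straight up out of its slot in the wooden rack, slide it square onto the two dowels of the upright fixed mould half, and press it fully home against the spring so that the two faces meet. Finish while still gripping the loose half and pressing the closed pair firmly together: the program ends holding, with nothing let go. Leave everything else on the bench where it is.

Things in the scene. Friction and masses are not known exactly. Their poses are not given: they have to be found in the camera images.
- loose_half: Loose mould half: bare aluminium plate 8 mm thick (x), 110 wide (y), 80 tall (z), topped by a central tab 64 wide, 35 tall (115 in all); about 0.24 kg. The only tall plate in the rack, upright in any slot, axes as the rack's. Origin: middle of the lower edge, mid-thickness. Mating face (two round black cavities) at x = -4 mm, looking along -x. Grip the tab across its 8 mm thickness.
- hole_left (a point): Centre of the mouth, on the mating face, of the loose half's hole at its y = +36 mm, 30 mm above its lower edge: a through hole along x, 10 mm diameter, mouths chamfered. Axes as the loose half.
- hole_right (a point): The same for the hole at y = -36 mm.
- fixed_half: Fixed mould half: upright aluminium block 20 mm thick, 110 wide (y), 95 tall, steel foot behind (to x = -90 mm, 130 wide). Origin: on the bench in the plane of the mating face (x = 0), mid-width; x is the way the face looks (away from the robot, yaw up to 0.3 rad). Closed, the loose half has the same yaw, its lower edge 15 mm above the bench, only its tab above the block (95 to 130 mm).
- dowel_left (a point): Root, in the plane of the mating face, of the fixed half's steel dowel at y = +36 mm, 45 mm above the bench: it stands out along the fixed half's +x, 8 mm diameter, 17 mm long, the last 7 mm tapering to 3 mm. hole_left belongs here when closed.
- dowel_right (a point): The same for the dowel at y = -36 mm; hole_right belongs here when closed.
- ejector (a joint): Spring pin of the fixed half, 12 mm diameter, sticking 8 mm out of the middle of its mating face, 70 mm above the bench. 0 = out (m), grows as it is pushed in, 0.008 = flush, mould closed. Pushes back with 2 N at first, 6 N when flush, and reopens the mould if nobody holds it. Once the faces meet, a push of 10 to 20 N in all holds the pair firmly.
- rack: Fixed wooden rack, 141 mm (x) by 134 (y), 50 tall. Three slots along y at x = -45, 0, +45 mm, each 11 wide, 114 long, 40 deep (floor 10 mm above the bench). Origin: underside centre. Yaw up to 0.3 rad. It stands beside the fixed half, either one on the left. The other two plates' tops are 75 mm above the bench.
- plate_plain: Bystander in the rack: plain aluminium plate without holes, 8 mm thick (x), 90 wide (y), 65 tall. Origin: middle of the lower edge.
- plate_notched: Bystander in the rack: aluminium plate with a notch in its top, 8 mm thick (x), 106 wide (y), 65 tall. Origin: middle of the lower edge.
- wax_tin: Bystander: round steel tin, 60 mm diameter, 55 tall, behind the fixed half. Origin: underside centre.
- offcut: Bystander: wood offcut 40 x 70 x 30 mm tall, on the robot's side of the rack. Origin: underside centre.
- drum_lug: Bystander: turned brass drum lug, 26 mm diameter, 50 tall, standing between the rack and the fixed half, nearer the robot. Origin: underside centre.
- screwdriver: Bystander: screwdriver 200 mm long, 26 mm tall, lying between the rack and the fixed half, farther from the robot. Origin: mid-length, on the bench.
- hammer: Bystander: hammer 260 mm long, 26 mm tall, lying beyond the rack and the mould, on the right. Origin: mid-length, on the bench.
- brush: Bystander: flat brush 200 mm long, 20 mm tall, lying beyond the rack and the mould, on the left. Origin: mid-length, on the bench.
Mind the look-alikes: they are no part of the job. What is meant by the fixed_half is not pink or yellow, and is the larger of those in its own colour.

How it is judged:
By the outcome, as a careful person would: the job done as asked, in the order asked, and still so for the second after the job is handed in, while the arm keeps its last pose, push and grip.
It also fails if it takes over 51 s, if anything falls off the work surface, if the arm or the gripper's body presses on something with over 40 N, if the wrist force passes 120 N, or if a joint passes its speed limit or range.

## Robot

A 7-joint arm with a two-finger parallel gripper is mounted at the origin on the work surface. World frame = base frame: x ahead of the robot, y to its left, z up, the work surface at z = 0. Lengths are in m, angles in rad, forces in N, time in s.
With the tool pointing down it reaches from about 0.425 to 0.875 m from the base axis. Payload 4.7 kg.
Tool frame: the origin (TCP) lies between the finger pads; the fingertips stand 22 mm ahead of it and the grasp point (between the pads) lies 3 mm ahead of it; z points along the fingers, y is the line along which they close (so a half turn about z gives the same grasp; the last joint's range is limited). The gripper opens to 87 mm and grips with 3 to 60 N. Pads are 19 mm wide; open, the fingers measure 117 mm over their backs; the gripper's body (75 mm by 190 mm) begins 51 mm behind the grasp point.
Start: joints at [1.139, 0.321, -0.07, 1.45, 0.023, 1.371, -0.057], TCP at [0.28, -0.587, 0.245] pointing down, gripper open.
Joint ranges: [-2.86, 2.86], [-0.3, 2.09], [-1.38, 1.24], [0.06, 2.45], [-1.56, 4.7], [0.09, 2.05], [-2.69, 2.69]. Speed limits (rad/s): [2.57, 2.57, 3.14, 3.14, 3.14, 3.14, 3.14].

## Interface

Orientations are given as a 3x3 rotation matrix whose columns are the frame's x, y, z axes.
In Python, from rig import status, eyes, job gives the robot as it stands.
- The arm moves only by the tool arm_command, never from a script. Its argument "motion" is a list that holds one entry, the list of rows, each a list of 5 numbers: the closure, from -1 (fully open) to 1 (shut), then the shift along the world's x, y, z in mm, then the turn about the world's z in degrees. A call has 1 to 12 rows; each row is the pose to reach, as a shift and turn from the pose commanded when the call began; what a row does not reach only later rows make up. A row lasts 1/10 s, in which the tool goes at most 50 mm and 8.59 degrees, less where a joint would pass 70% of its speed; a pose out of reach is approached as far as the arm can. A call with a gripper value outside its range is refused whole. The fingers move at their own pace and stop on an object; "grip_force" is the grip in N (left out, the last holds). Time passes only in rows, so rows that repeat a pose let the fingers close. It gives the time, the measured TCP pose, the force, the opening and the grip force at its end, in the units of the state.
- status.get_obs(): the state, without advancing time (a new reading comes with each control period).
- eyes.grab_frame(name): name is "scene" or "top" or "wrist"; returns a dict with "pixels" (400x640x3 uint8, blue, green, red), "range_z" (400x640 float32, m along the optical axis (not along the pixel's ray), 0 where there is no reading), "intrinsics" (3x3 intrinsics, pixels), "k1" (the pictures are not rectified: a ray, as slopes to the right and down, at radius r is drawn at 1 + k1 r^2 times it, then the intrinsics apply), "camera_from_world" (4x4, takes a point from world to camera coordinates). Camera axes: x right, y down, z forward; pixel columns grow to the right and rows downward; lengths in m; the calibration is good to about 2 mm. A picture is of the moment at which its call begins.
- job.job_done(): hands the job in; it is judged then, once.
The state is a dict: "time": time; "joints": joint angles; "dq": joint speeds; "joint_torque": joint torques, N m; "position": TCP position; "ee_rot": TCP orientation; "wrist_force": force on the tool from outside, world axes, zero at the start; "torque": the same for the moment, N m; "grip_width": finger opening in m; "finger_force": force on a finger pad.
Only numpy, scipy, OpenCV 4.12 (cv2) and the standard library are available. Lean on these libraries where they do the work, as an engineer would, in place of code of your own. Each camera call takes 0.05 s, during which the arm holds its last target. There are 200 camera calls.

## Working session

There is one attempt and no reset: what is moved stays moved. The work goes in short steps, Python scripts to look and compute and a tool call to move; the robot and the scene stay as the last step left them, time stands still between calls to the robot, and variables do not carry over. Pictures are saved under pics/ and viewed, at most 10 in all, crops included, and the job is handed in when it is done.

Besides the shell and the picture viewer there is one more tool, called after "Call:" by a JSON object that holds its "api" and its "payload", one argument or row to a line. arm_command: Moves the arm, as the interface text tells. Its arguments: {"type":"object","properties":{"motion":{"type":"array","items":{"type":"array","items":{"type":"array","items":{"type":"number"}}}},"grip_force":{"type":"number"}},"required":["motion"]}

```bash
mkdir -p pics; cat > h.py <<'E'
import numpy as np, cv2
from rig import status, eyes, job
def grab(n):
    f=eyes.grab_frame(n); np.savez(f'{n}.npz',**{k:np.asarray(v) for k,v in f.items()}); return f
def cloud(f):
    K=np.asarray(f['intrinsics']);k1=float(f['k1']);d=np.asarray(f['range_z'])
    v,u=np.mgrid[:d.shape[0],:d.shape[1]]
    p=cv2.undistortPoints(np.stack([u.ravel(),v.ravel()],1).astype(np.float64)[:,None],K,np.array([k1,0,0,0,0.]))[:,0].reshape(*d.shape,2)
    c=np.concatenate([p*d[...,None],d[...,None]],2)
    T=np.linalg.inv(np.asarray(f['camera_from_world']))
    w=c@T[:3,:3].T+T[:3,3]; w[d==0]=np.nan
    return w
E
python3 - <<'E'
from h import *
a=grab('scene');b=grab('top')
cv2.imwrite('pics/s.png',a['pixels']);cv2.imwrite('pics/t.png',b['pixels'])
for f in(a,b): print(np.round(np.linalg.inv(f['camera_from_world']),3),f['k1'],f['intrinsics'])
s=status.get_obs();print(s['time'],s['position'],s['ee_rot'],s['wrist_force'],s['grip_width'])
E
```

```text
[[-0.37   0.749 -0.549  1.181]
 [ 0.929  0.295 -0.223  0.195]
 [-0.004 -0.593 -0.805  1.062]
 [ 0.     0.     0.     1.   ]] -0.085672657593707 [[420.41573749   0.         316.52905103]
 [  0.         420.41573749 198.37168659]
 [  0.           0.           1.        ]]
[[ 0.027 -0.994  0.109  0.354]
 [-1.    -0.027  0.004 -0.091]
 [-0.002 -0.11  -0.994  1.226]
 [ 0.     0.     0.     1.   ]] -0.010988309546707419 [[484.99190673   0.         321.81198143]
 [  0.         484.99190673 204.15557275]
 [  0.           0.           1.        ]]
0.1 [ 0.28001713 -0.58607496  0.24356267] [[ 9.02264190e-01  4.31182850e-01 -8.25119356e-04]
 [ 4.31183630e-01 -9.02262931e-01  1.51021875e-03]
 [-9.32941852e-05 -1.71839425e-03 -9.99998519e-01]] [ 0.64219601 -0.00419913 -0.09787632] 0.0871006974182657
```

View pics/s.png

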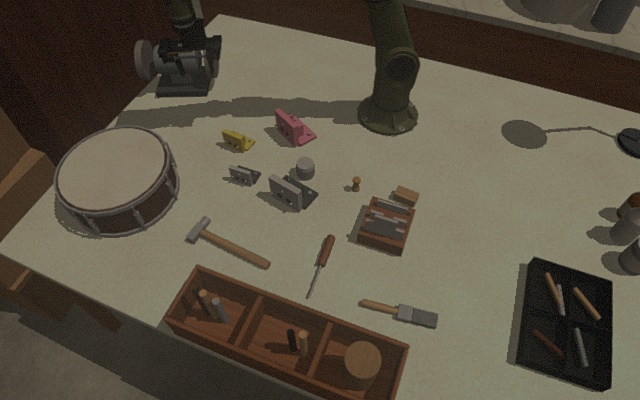

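View pics/t.png

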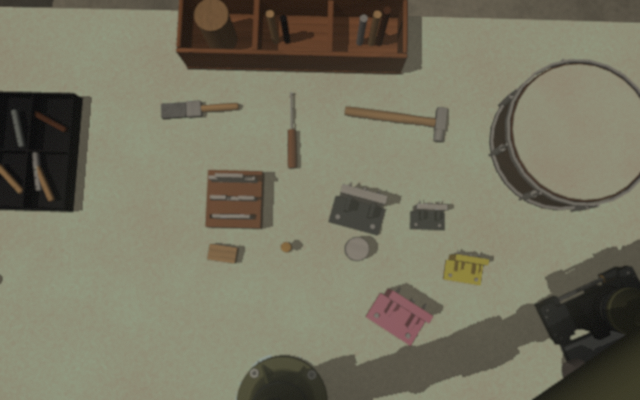

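The scene view shows the large grey fixed half at about (287,192) with the rack at (388,225). In the top view they are at (358,208) and (235,198). The pink, yellow and small grey ones are the look-alikes. Next I fit poses from the depth.

```bash
python3 - <<'E'
from h import *
ims=[]
for n,(c0,c1,r0,r1) in dict(top=(190,410,155,260),scene=(250,430,160,265)).items():
    f=np.load(n+'.npz');w=cloud(f)
    sub=w[r0:r1,c0:c1]
    ims.append(cv2.resize(f['pixels'][r0:r1,c0:c1],(780,int(780*(r1-r0)/(c1-c0))),interpolation=cv2.INTER_CUBIC)[:290])
    P=sub.reshape(-1,3);P=P[~np.isnan(P[:,0])]
    print(n,'table z',np.median(P[:,2][abs(P[:,2])<.02]))
    def rect(nm,m):
        q=P[m]; r=cv2.minAreaRect((q[:,:2]*1000).astype(np.float32)); print(nm,len(q),r, np.median(q,0).round(3),q[:,2].max().round(3))
    y,z,x=P[:,1],P[:,2],P[:,0]
    m=(z>.04); lab=y>-.03
    rect('rack body',(z>.035)&(z<.056)&lab&(x>.3))
    rect('rack tall>.09',(z>.09)&lab); rect('rack mid',(z>.063)&(z<.085)&lab)
    rect('fixed top',(z>.085)&(z<.11)&(y<-.1)); rect('fixed >.03',(z>.035)&(y<-.1))
ims=[np.vstack(ims)];cv2.imwrite('pics/c.png',ims[0]);print(ims[0].shape)
E
```

```text
top table z -0.0010030432894732044
rack body 2614 ((462.21270751953125, 102.41561126708984), (224.65341186523438, 199.431640625), 8.80695915222168) [0.482 0.128 0.048] 0.056
rack tall>.09 178 ((535.8396606445312, 133.65841674804688), (8.820049285888672, 104.51300811767578), 1.8617116212844849) [0.534 0.13  0.121] 0.13
rack mid 335 ((491.13970947265625, 131.00743103027344), (98.03759002685547, 108.50897979736328), 0.4025907814502716) [0.488 0.125 0.073] 0.085
fixed top 414 ((505.5146789550781, -182.48779296875), (109.59172821044922, 21.177810668945312), 76.00012969970703) [ 0.505 -0.182  0.094] 0.101
fixed >.03 1155 ((443.45086669921875, -167.1192169189453), (109.59420013427734, 182.027099609375), 76.0893783569336) [ 0.485 -0.175  0.061] 0.101
scene table z -0.00037164030431413586
rack body 1240 ((462.85028076171875, 97.68587493896484), (204.52572631835938, 208.53199768066406), 1.1105329990386963) [0.498 0.134 0.049] 0.056
rack tall>.09 251 ((536.31298828125, 133.1104736328125), (12.503018379211426, 106.63866424560547), 0.24384252727031708) [0.539 0.136 0.113] 0.129
rack mid 418 ((491.6014404296875, 135.99020385742188), (109.72119140625, 103.38536071777344), 88.4718246459961) [0.494 0.138 0.074] 0.085
fixed top 257 ((505.39166259765625, -181.8943634033203), (112.71491241455078, 22.700225830078125), 77.06250762939453) [ 0.507 -0.178  0.094] 0.099
fixed >.03 867 ((472.3617248535156, -204.4518585205078), (169.73681640625, 204.52325439453125), 26.417505264282227) [ 0.505 -0.172  0.062] 0.099
(580, 780, 3)
```

View pics/c.png

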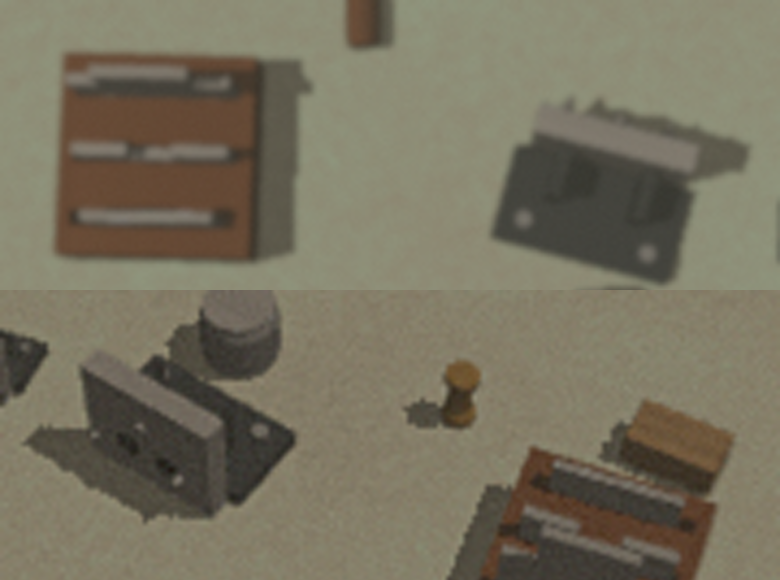

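Call:
{"api": "arm_command", "payload": {
  "motion": [
    [[-1,50,100,20,8],[-1,90,180,40,16],[-1,130,260,60,24],[-1,165,340,60,32],[-1,190,400,60,40],[-1,190,400,60,46],[-1,190,400,60,50.4],[-1,190,400,60,50.4],[-1,190,400,60,50.4],[-1,190,400,60,50.4]]
  ]
}}

```text
time: 1.1
position: [0.4734, -0.1784, 0.3055]
ee_rot: [[0.231, 0.973, 0.003], [0.973, -0.231, 0.002], [0.003, 0.002, -1.0]]
wrist_force: [-0.1, -0.3, 0.3]
grip_width: 0.0868
finger_force: 0.0
```

```bash
python3 - <<'E'
from h import *
f=grab('wrist');cv2.imwrite('pics/w1.png',f['pixels']);print(np.round(np.linalg.inv(f['camera_from_world']),3),f['k1'],f['intrinsics'])
s=status.get_obs();print(s['time'],s['position'],s['ee_rot'][:,1] if hasattr(s['ee_rot'],'shape') else s['ee_rot'],s['joints'])
P=cloud(f).reshape(-1,3);P=P[~np.isnan(P[:,0])]
P=P[(P[:,0]>.3)&(P[:,0]<.62)&(abs(P[:,1]+.18)<.12)]
print('table',np.median(P[:,2][abs(P[:,2])<.02]))
for lo,hi in((.085,.105),(.04,.105)):
    q=P[(P[:,2]>lo)&(P[:,2]<hi)];print(len(q),cv2.minAreaRect((q[:,:2]*1000).astype(np.float32)),np.median(q[:,2]))
E
```

```text
[[ 0.973 -0.223 -0.06   0.49 ]
 [-0.232 -0.936 -0.264 -0.106]
 [ 0.002  0.271 -0.963  0.445]
 [ 0.     0.     0.     1.   ]] 0.011086150318064515 [[284.44205596   0.         319.09558264]
 [  0.         284.44205596 199.77634506]
 [  0.           0.           1.        ]]
1.15 [ 0.47165476 -0.18259628  0.30493637] [ 9.71885776e-01 -2.35451457e-01  8.05743061e-04] [ 0.78720504  0.00718636 -0.46937307  1.69264224  0.00292804  1.44176129
  0.07978499]
table -0.0004740351271142751
1395 ((504.8127136230469, -182.10260009765625), (109.93629455566406, 20.191587448120117), 76.15235900878906) 0.09431624214146767
3472 ((442.3294677734375, -167.14065551757812), (110.0534439086914, 181.98974609375), 76.55215454101562) 0.06316733604204203
```

View pics/w1.png

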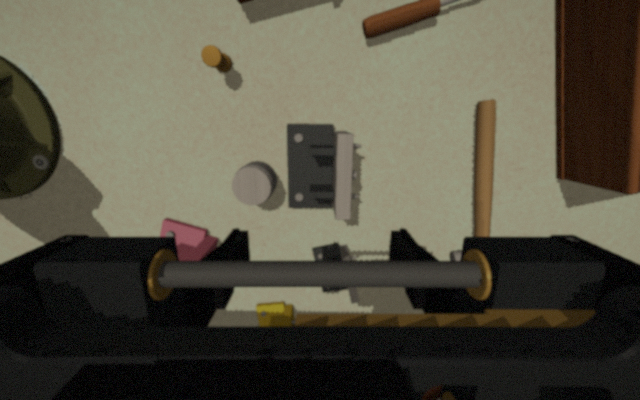

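The wrist view shows the fixed half's block top at (344,175) with its dowel side facing right. The fit is 110 x 20 mm at 94 mm height and yaw -13.9°, and it agrees with the top camera. Next is the rack.

Call:
{"api": "arm_command", "payload": {
  "motion": [
    [[-1,10,50,0,3],[-1,20,100,0,6],[-1,30,150,0,9],[-1,40,200,0,12],[-1,52,250,-15,14],[-1,64,290,-25,14],[-1,66,320,-35,14],[-1,66,320,-35,14],[-1,66,320,-35,14],[-1,66,320,-35,14],[-1,66,320,-35,14]]
  ]
}}

```text
time: 2.25
position: [0.5368, 0.1311, 0.2698]
ee_rot: [[0.005, 1.0, 0.001], [1.0, -0.005, -0.001], [-0.001, 0.001, -1.0]]
wrist_force: [0.1, 0.0, -0.1]
grip_width: 0.0871
finger_force: 0.0
```

```bash
python3 - <<'E'
from h import *
f=grab('wrist');cv2.imwrite('pics/w2.png',f['pixels'])
s=status.get_obs();print(s['time'],s['position'],np.asarray(s['ee_rot'])[:,1],s['joints'],s['wrist_force'])
P=cloud(f).reshape(-1,3);P=P[~np.isnan(P[:,0])]
P=P[(P[:,0]>.38)&(P[:,0]<.62)&(abs(P[:,1]-.13)<.1)]
print('table',np.median(P[:,2][abs(P[:,2])<.02]))
for nm,lo,hi in(('rack',.042,.056),('tabtop',.115,.135),('tall',.08,.135),('other',.068,.08)):
    q=P[(P[:,2]>lo)&(P[:,2]<hi)];print(nm,len(q),cv2.minAreaRect((q[:,:2]*1000).astype(np.float32)),np.median(q,0),np.percentile(q[:,:2],[2,98],axis=0))
E
```

```text
2.3 [0.53674219 0.13145854 0.26988718] [ 9.99990809e-01 -4.22669560e-03  7.19275377e-04] [ 0.41489682  0.16521602 -0.78039714  1.63661739  0.11901904  1.38793896
 -0.38457159] [-0.57980921  0.66994586  0.20120151]
table -0.0005865534700054686
rack 9035 ((489.83245849609375, 132.6372833251953), (133.8511199951172, 143.0070343017578), 89.74889373779297) [0.49437068 0.13847512 0.04938343] [[0.42156744 0.06847367]
 [0.55876295 0.19822609]]
tabtop 472 ((535.5363159179688, 133.3714599609375), (7.895602703094482, 63.205867767333984), 0.5061443448066711) [0.53537143 0.13375368 0.12433433] [[0.53186912 0.10282088]
 [0.53938807 0.16482633]]
tall 693 ((535.5374145507812, 133.2551727294922), (7.895602703094482, 109.46614837646484), 0.5061443448066711) [0.53541643 0.14221403 0.12387487] [[0.53192784 0.08142217]
 [0.5393829  0.18623052]]
other 1050 ((487.7481384277344, 133.25973510742188), (93.06744384765625, 107.3005142211914), 1.114853858947754) [0.4495717  0.1388207  0.07420423] [[0.44202338 0.08310828]
 [0.49459189 0.18320504]]
```

View pics/w2.png

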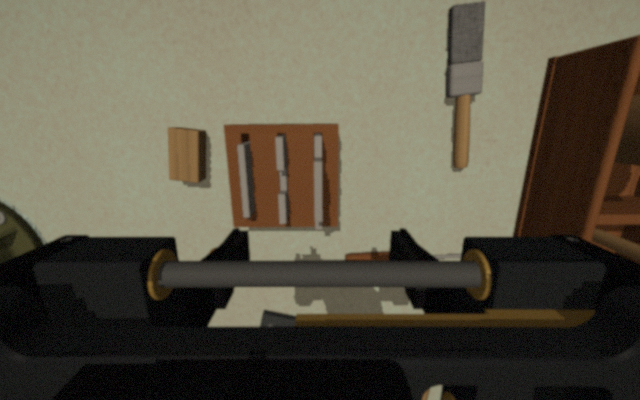

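The tab top is centred at (535.5, 133.3) mm, at 124 mm height and yaw about 0°. That matches the expected size. I descend and grip.

Call:
{"api": "arm_command", "payload": {
  "motion": [
    [[-1,0,1,-45,0],[-1,0,1,-90,0],[-1,0,1,-125,0],[-1,0,1,-145,0],[-1,0,1,-151,0],[-1,0,1,-151,0],[-1,0,1,-151,0],[-1,0,1,-151,0]]
  ]
}}

```text
time: 3.1
position: [0.5374, 0.1346, 0.1203]
ee_rot: [[0.001, 1.0, 0.003], [1.0, -0.001, 0.0], [0.0, 0.003, -1.0]]
wrist_force: [0.5, -0.1, 0.2]
grip_width: 0.087
finger_force: 0.0
```

Call:
{"api": "arm_command", "payload": {
  "motion": [
    [[1,0,0,0,0],[1,0,0,0,0],[1,0,0,0,0],[1,0,0,0,0],[1,0,0,0,0],[1,0,0,0,0],[1,0,0,0,0],[1,0,0,0,0],[1,0,0,0,0],[1,0,0,0,0]]
  ],
  "grip_force": 50
}}

```text
time: 4.1
position: [0.5362, 0.1345, 0.1186]
ee_rot: [[0.001, 1.0, 0.0], [1.0, -0.001, -0.0], [-0.0, 0.0, -1.0]]
wrist_force: [-0.6, 0.3, -0.0]
grip_width: 0.0151
finger_force: 0.0
```

Call:
{"api": "arm_command", "payload": {
  "motion": [
    [[1,0,0,0,0],[1,0,0,0,0],[1,0,0,0,0],[1,0,0,0,0],[1,0,0,0,0]]
  ]
}}

```text
time: 4.6
position: [0.5362, 0.1345, 0.1186]
ee_rot: [[0.001, 1.0, -0.0], [1.0, -0.001, -0.0], [-0.0, -0.0, -1.0]]
wrist_force: [0.5, 0.2, -0.1]
grip_width: 0.0077
finger_force: 50.0
```

Call:
{"api": "arm_command", "payload": {
  "motion": [
    [[1,0,0,8,0],[1,0,0,20,0],[1,0,0,35,0],[1,0,0,50,0],[1,0,0,62,0],[1,0,0,70,0],[1,0,0,70,0],[1,0,0,70,0]]
  ]
}}

```text
time: 5.4
position: [0.5361, 0.1344, 0.1884]
ee_rot: [[0.001, 1.0, -0.0], [1.0, -0.001, -0.0], [-0.0, -0.0, -1.0]]
wrist_force: [-0.4, -0.2, -3.1]
grip_width: 0.0074
finger_force: 50.0
```

Call:
{"api": "arm_command", "payload": {
  "motion": [
    [[1,5,-35,0,-2],[1,15,-70,0,-4],[1,25,-105,0,-6],[1,30,-140,0,-8],[1,35,-180,0,-10],[1,35,-220,0,-12],[1,35,-260,0,-13.9],[1,30,-300,0,-13.9],[1,25,-320,0,-13.9],[1,22,-329,0,-13.9],[1,22,-329,0,-13.9],[1,22,-329,0,-13.9]]
  ]
}}

```text
time: 6.6
position: [0.5585, -0.1923, 0.1883]
ee_rot: [[0.239, 0.971, -0.0], [0.971, -0.239, 0.002], [0.001, -0.001, -1.0]]
wrist_force: [-0.2, 0.8, -3.1]
grip_width: 0.0076
finger_force: 50.0
```

```bash
python3 - <<'E'
from h import *
f=grab('wrist');cv2.imwrite('pics/w3.png',f['pixels'])
g=grab('scene')
s=status.get_obs();print(s['time'],s['position'],np.asarray(s['ee_rot'])[:,1],s['wrist_force'],s['grip_width'])
a=f['pixels'][100:350,120:520];b=cv2.resize(g['pixels'][130:230,220:380],(800,500),interpolation=cv2.INTER_CUBIC)
cv2.imwrite('pics/w3.png',np.vstack([cv2.resize(a,(480,300)),cv2.resize(b,(480,300))]))
E
```

```text
6.7 [ 0.55883459 -0.19194685  0.18861058] [ 9.71285241e-01 -2.37917996e-01  9.19685110e-05] [ 0.61282775  0.32072992 -2.45449256] 0.0075041150038437365
```

View pics/w3.png

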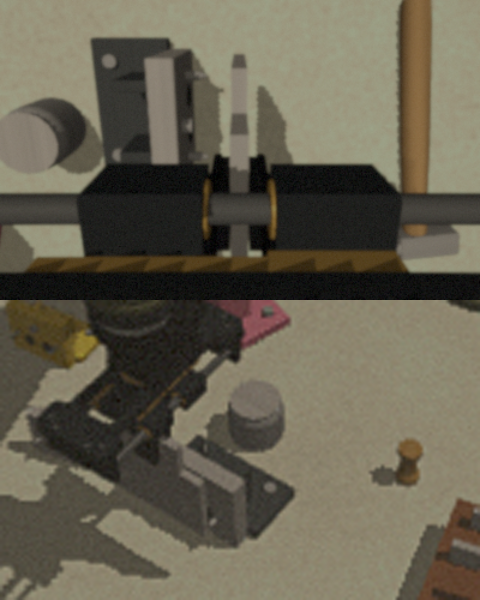

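The wrist view shows the gripped plate, seen edge-on at (239,100), in front of and parallel to the block at (168,105). The scene view confirms it. I measure the plate against the block in this one image.

```bash
cat > rel.py <<'E'
from h import *
def rel(f):
    w=cloud(f);P=w.reshape(-1,3);P=P[~np.isnan(P[:,0])]*1000
    a=np.deg2rad(-13.9);ex=np.array([np.cos(a),np.sin(a)]);ey=np.array([-np.sin(a),np.cos(a)])
    d=P[:,:2]-[514.5,-184.5]; return np.c_[d@ex,d@ey,P[:,2]]
def line(nm,q):
    # fit both x-edges per y-bin
    ys=np.arange(np.floor(q[:,1].min()),q[:,1].max()-2,2);A=[]
    for y in ys:
        b=q[(q[:,1]>=y)&(q[:,1]<y+2)]
        if len(b)>3:A.append((y+1,b[:,0].min(),b[:,0].max()))
    A=np.array(A);m=np.polyfit(A[:,0],(A[:,1]+A[:,2])/2,1)
    print(nm,len(q),'slope deg',np.rad2deg(-m[0]).round(2),'xmid',np.median((A[:,1]+A[:,2])/2).round(2),'xlo/hi',np.median(A[:,1:],0).round(1),'ymin/max',q[:,1].min().round(1),np.percentile(q[:,1],[99]).round(1),q[:,1].max().round(1),'z',np.median(q[:,2]).round(1))
E
python3 - <<'E'
from rel import *
f=dict(np.load('wrist.npz'));q=rel(f)
line('block',q[(q[:,2]>89)&(q[:,2]<100)&(abs(q[:,0]+10)<25)])
b=q[(q[:,0]>15)&(q[:,0]<90)&(abs(q[:,1])<62)]
line('shoulder',b[(b[:,2]>152)&(b[:,2]<168)&(b[:,1]>33)])
line('tab',b[(b[:,2]>185)&(b[:,2]<202)&(b[:,1]>12)])
s=status.get_obs();p=np.array(s['position'])*1e3
a=np.deg2rad(-13.9);d=p[:2]-[514.5,-184.5];print(s['time'],p,'tcp in fixed',d@[np.cos(a),np.sin(a)],d@[-np.sin(a),np.cos(a)])
E
```

```text
block 2138 slope deg 0.04 xmid -9.86 xlo/hi [-19.6  -0.1] ymin/max -23.0 [54.6] 55.1 z 94.3
shoulder 559 slope deg -0.38 xmid 44.09 xlo/hi [40.5 47.7] ymin/max 33.0 [56.3] 56.4 z 159.2
tab 1109 slope deg 0.17 xmid 44.36 xlo/hi [40.6 48.2] ymin/max 12.0 [33.4] 33.7 z 194.0
6.7 [ 558.83458962 -191.94684753  188.61058351] tcp in fixed 44.82525844960585 3.4216340440754784
```

Call:
{"api": "arm_command", "payload": {
  "motion": [
    [[1,0,0,-20,0],[1,0,0,-40,0],[1,0,0,-55,0],[1,0,0,-65,0],[1,0,0,-65,0],[1,0,0,-65,0],[1,0,0,-65,0],[1,0,0,-65,0],[1,0,0,-65,0]]
  ]
}}

```text
time: 7.6
position: [0.5586, -0.1947, 0.1243]
ee_rot: [[0.241, 0.97, 0.001], [0.97, -0.241, -0.001], [-0.0, 0.001, -1.0]]
wrist_force: [-0.2, 0.3, -2.8]
grip_width: 0.0077
finger_force: 50.0
```

```bash
cat > m.py <<'E'
from rel import *
q=rel(grab('wrist'))
line('block',q[(q[:,2]>89)&(q[:,2]<100)&(q[:,0]<3)&(q[:,0]>-25)])
b=q[(q[:,0]>-2)&(q[:,0]<90)&(abs(q[:,1])<62)]
line('shoulder',b[(b[:,2]>87)&(b[:,2]<103)&(b[:,1]>34)&(b[:,0]>2)])
line('tab',b[(b[:,2]>120)&(b[:,2]<137)&(b[:,1]>12)])
s=status.get_obs();p=np.array(s['position'])*1e3
a=np.deg2rad(-13.9);d=p[:2]-[514.5,-184.5];print(s['time'],p,'tcp in fixed',d@[np.cos(a),np.sin(a)],d@[-np.sin(a),np.cos(a)],s['wrist_force'],np.asarray(s['ee_rot'])[:,1])
E
python3 m.py
```

```text
block 2850 slope deg 0.17 xmid -10.23 xlo/hi [-20.4  -0. ] ymin/max 1.4 [54.7] 55.1 z 94.3
shoulder 446 slope deg -0.23 xmid 44.87 xlo/hi [41.3 48.5] ymin/max 34.0 [54.] 54.0 z 95.0
tab 654 slope deg 7.69 xmid 45.04 xlo/hi [41.2 48.8] ymin/max 12.0 [31.4] 31.5 z 129.9
7.65 [ 558.51191599 -194.66138118  124.1144192 ] tcp in fixed 45.164140942980325 0.7090762387558662 [-0.25563584 -1.22955643 -3.03582157] [ 9.70438206e-01 -2.41347879e-01  9.43451549e-04]
```

Call:
{"api": "arm_command", "payload": {
  "motion": [
    [[1,-7,2,-0.5,0],[1,-14,4,-0.5,0],[1,-21.2,6,-0.5,0],[1,-21.2,6,-0.5,0],[1,-21.2,6,-0.5,0],[1,-21.2,6,-0.5,0],[1,-21.2,6,-0.5,0],[1,-21.2,6,-0.5,0],[1,-21.2,6,-0.5,0]]
  ]
}}

```text
time: 8.55
position: [0.5371, -0.1885, 0.123]
ee_rot: [[0.241, 0.97, 0.0], [0.97, -0.241, 0.0], [0.0, 0.0, -1.0]]
wrist_force: [-0.4, 0.5, -3.7]
grip_width: 0.0076
finger_force: 50.0
```

```bash
python3 m.py
```

```text
block 2640 slope deg 0.01 xmid -10.07 xlo/hi [-19.9  -0.3] ymin/max 3.0 [54.8] 55.0 z 94.3
shoulder 466 slope deg -0.12 xmid 22.53 xlo/hi [18.9 26.1] ymin/max 34.1 [54.9] 55.0 z 93.9
tab 846 slope deg -0.16 xmid 22.73 xlo/hi [18.9 26.5] ymin/max 12.0 [32.] 32.2 z 128.8
8.6 [ 537.13218551 -188.49198438  123.01977599] tcp in fixed 22.92842208245777 1.5618005851955865 [ 0.61118505 -0.37757657 -3.19245776] [ 9.70479413e-01 -2.41183973e-01  2.96574605e-06]
```

y is aligned to 0.1 mm, and the plate is 0.4 mm low. I start the insertion slowly.

Call:
{"api": "arm_command", "payload": {
  "motion": [
    [[1,0,0,0.4,0],[1,-1.9,0.5,0.4,0],[1,-3.9,1,0.4,0],[1,-5.8,1.4,0.4,0],[1,-7.8,1.9,0.4,0],[1,-9.7,2.4,0.4,0],[1,-9.7,2.4,0.4,0],[1,-9.7,2.4,0.4,0],[1,-9.7,2.4,0.4,0]]
  ]
}}

```text
time: 9.5
position: [0.5274, -0.1861, 0.1235]
ee_rot: [[0.241, 0.97, 0.0], [0.97, -0.241, -0.0], [-0.0, 0.0, -1.0]]
wrist_force: [0.2, 0.4, -3.1]
grip_width: 0.0075
finger_force: 50.0
```

Call:
{"api": "arm_command", "payload": {
  "motion": [
    [[1,-1,0.2,0,0],[1,-2,0.5,0,0],[1,-3,0.7,0,0],[1,-4,1,0,0],[1,-5,1.2,0,0],[1,-5.8,1.4,0,0],[1,-5.8,1.4,0,0],[1,-5.8,1.4,0,0]]
  ]
}}

```text
time: 10.3
position: [0.5219, -0.1847, 0.1237]
ee_rot: [[0.241, 0.97, 0.001], [0.97, -0.241, -0.0], [0.0, 0.001, -1.0]]
wrist_force: [4.2, -0.2, -4.2]
grip_width: 0.0079
finger_force: 50.0
```

```bash
python3 m.py
```

```text
block 2586 slope deg 3.45 xmid -10.17 xlo/hi [-19.9  -0.4] ymin/max -53.5 [54.8] 54.9 z 94.4
shoulder 489 slope deg -1.35 xmid 7.18 xlo/hi [ 3.3 11.1] ymin/max 34.0 [54.8] 54.9 z 94.4
tab 751 slope deg 3.11 xmid 7.06 xlo/hi [ 3.2 10.9] ymin/max 12.0 [32.] 32.3 z 129.4
10.35 [ 521.91867919 -184.71496022  123.66648127] tcp in fixed 7.25307363715089 1.5735093559817788 [ 3.74618265 -2.00338984 -4.20770038] [ 9.70497693e-01 -2.41108728e-01  8.99638494e-04]
```

Only the spring force is felt and the gap is 3.2 mm. I carry on home in small steps.

Call:
{"api": "arm_command", "payload": {
  "motion": [
    [[1,-1,0.2,0,0],[1,-2,0.5,0,0],[1,-2.9,0.7,0,0],[1,-3.3,0.8,0,0],[1,-3.3,0.8,0,0],[1,-3.3,0.8,0,0],[1,-3.3,0.8,0,0]]
  ]
}}

```text
time: 11.05
position: [0.5189, -0.184, 0.1237]
ee_rot: [[0.241, 0.97, 0.002], [0.97, -0.241, -0.0], [0.0, 0.002, -1.0]]
wrist_force: [6.0, -3.1, -5.3]
grip_width: 0.0077
finger_force: 50.0
```

Call:
{"api": "arm_command", "payload": {
  "motion": [
    [[1,-0.3,0.1,0,0],[1,-0.3,0.1,0,0],[1,-0.3,0.1,0,0],[1,-0.3,0.1,0,0]]
  ]
}}

```text
time: 11.45
position: [0.5187, -0.184, 0.1237]
ee_rot: [[0.241, 0.97, 0.002], [0.97, -0.241, -0.001], [-0.0, 0.002, -1.0]]
wrist_force: [5.8, -1.2, -5.6]
grip_width: 0.0074
finger_force: 50.0
```

Call:
{"api": "arm_command", "payload": {
  "motion": [
    [[1,-0.5,0.1,0,0],[1,-0.5,0.1,0,0],[1,-0.5,0.1,0,0],[1,-0.5,0.1,0,0]]
  ]
}}

```text
time: 11.85
position: [0.5186, -0.1839, 0.1237]
ee_rot: [[0.241, 0.971, 0.003], [0.971, -0.241, -0.001], [0.0, 0.003, -1.0]]
wrist_force: [6.8, -2.0, -6.5]
grip_width: 0.0076
finger_force: 50.1
```

Call:
{"api": "arm_command", "payload": {
  "motion": [
    [[1,-0.4,0.1,0,0],[1,-0.4,0.1,0,0],[1,-0.4,0.1,0,0],[1,-0.4,0.1,0,0]]
  ]
}}

```text
time: 12.25
position: [0.5185, -0.184, 0.1237]
ee_rot: [[0.241, 0.971, 0.004], [0.971, -0.241, -0.001], [0.0, 0.004, -1.0]]
wrist_force: [7.8, -2.5, -7.7]
grip_width: 0.0078
finger_force: 50.1
```

Call:
{"api": "arm_command", "payload": {
  "motion": [
    [[1,-1,0.2,0,0],[1,-1.5,0.4,0,0],[1,-1.5,0.4,0,0],[1,-1.5,0.4,0,0],[1,-1.5,0.4,0,0]]
  ]
}}

```text
time: 12.75
position: [0.5184, -0.1839, 0.1241]
ee_rot: [[0.241, 0.971, 0.007], [0.971, -0.241, -0.002], [0.0, 0.007, -1.0]]
wrist_force: [11.3, -3.0, -9.4]
grip_width: 0.0077
finger_force: 50.1
```

```bash
python3 m.py; python3 - <<'E'
from h import *
s=status.get_obs();print(s['torque'],np.asarray(s['ee_rot'])[:,2])
f=eyes.grab_frame('scene');cv2.imwrite('pics/f.png',cv2.resize(f['pixels'][155:225,245:335],(800,600),interpolation=cv2.INTER_CUBIC))
E
```

```text
block 2716 slope deg 0.88 xmid -10.35 xlo/hi [-19.9  -1.6] ymin/max -54.4 [54.8] 55.0 z 94.4
shoulder 356 slope deg 0.01 xmid 4.87 xlo/hi [2.2 7.6] ymin/max 34.0 [54.8] 54.8 z 94.9
tab 738 slope deg 7.06 xmid 3.09 xlo/hi [-0.5  7.1] ymin/max 12.0 [32.] 32.1 z 129.9
12.8 [ 518.36005398 -183.87032592  124.05404436] tcp in fixed 3.5957526482641304 1.5385282187250424 [11.03931116 -2.360384   -9.32244689] [ 0.97052273 -0.24090644  0.00705084]
[-0.7552907  -2.85145801  0.05125085] [ 0.00688306 -0.00153796 -0.99997513]
```

View pics/f.png

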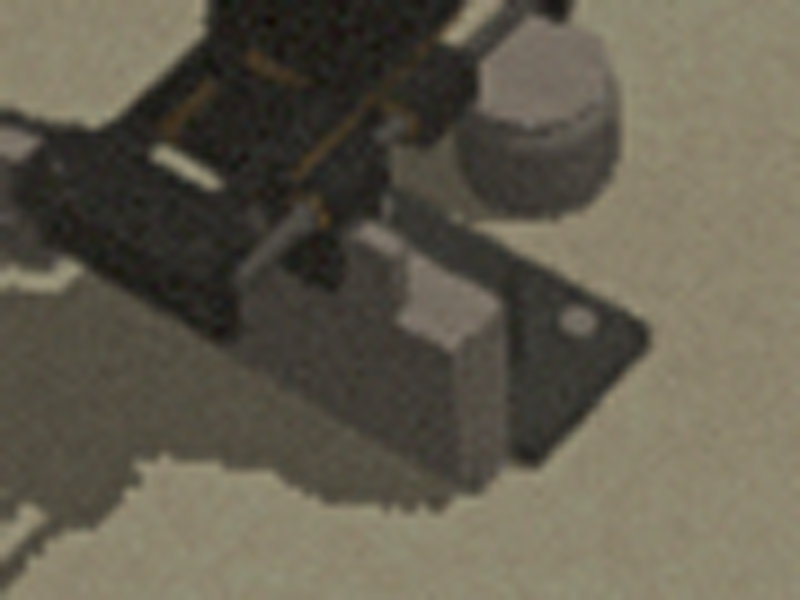

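The plate is visibly closed against the block, with no gap along the top edge. I press slightly more and let it settle.

Call:
{"api": "arm_command", "payload": {
  "motion": [
    [[1,-0.6,0.15,0,0],[1,-0.6,0.15,0,0],[1,-0.6,0.15,0,0],[1,-0.6,0.15,0,0],[1,-0.6,0.15,0,0],[1,-0.6,0.15,0,0],[1,-0.6,0.15,0,0],[1,-0.6,0.15,0,0],[1,-0.6,0.15,0,0],[1,-0.6,0.15,0,0]]
  ]
}}

```text
time: 13.85
position: [0.5183, -0.1838, 0.1242]
ee_rot: [[0.241, 0.971, 0.008], [0.971, -0.241, -0.002], [0.0, 0.008, -1.0]]
wrist_force: [12.3, -2.6, -9.8]
grip_width: 0.0077
finger_force: 50.1
```

Call:
{"api": "arm_command", "payload": {
  "motion": [
    [[1,0,0,-1,0],[1,0,0,-1,0],[1,0,0,-1,0],[1,0,0,-1,0],[1,0,0,-1,0]]
  ]
}}

```text
time: 14.35
position: [0.5183, -0.1838, 0.1241]
ee_rot: [[0.241, 0.971, 0.008], [0.971, -0.241, -0.002], [-0.0, 0.008, -1.0]]
wrist_force: [9.6, -2.4, -4.1]
grip_width: 0.0079
finger_force: 50.1
```

```bash
python3 m.py
```

```text
block 2718 slope deg 0.28 xmid -10.29 xlo/hi [-19.9  -1.6] ymin/max -53.9 [54.8] 55.0 z 94.4
shoulder 352 slope deg -0.46 xmid 4.88 xlo/hi [2.2 7.6] ymin/max 34.0 [54.8] 54.9 z 95.0
tab 759 slope deg 6.63 xmid 3.29 xlo/hi [-0.5  7.1] ymin/max 12.0 [32.] 32.2 z 129.9
14.4 [ 518.35163286 -183.87897015  124.12504422] tcp in fixed 3.589654716208484 1.5281141309494521 [ 9.85663211 -2.93691719 -3.85394567] [ 0.97051126 -0.24090848  0.00842575]
```

Call:
{"api": "arm_command", "payload": {
  "motion": [
    [[1,-1,0.2,0,0],[1,-1,0.2,0,0],[1,-1,0.2,0,0],[1,-1,0.2,0,0],[1,-1,0.2,0,0],[1,-1,0.2,0,0],[1,-1,0.2,0,0],[1,-1,0.2,0,0]]
  ]
}}

```text
time: 15.2
position: [0.5182, -0.1838, 0.1241]
ee_rot: [[0.241, 0.971, 0.01], [0.971, -0.241, -0.003], [-0.0, 0.011, -1.0]]
wrist_force: [12.7, -3.8, -6.8]
grip_width: 0.0078
finger_force: 50.1
```

Call:
{"api": "arm_command", "payload": {
  "motion": [
    [[1,0,0,1,0],[1,0.9,-0.2,1,0],[1,0.9,-0.2,1,0],[1,0.9,-0.2,1,0],[1,0.9,-0.2,1,0],[1,0.9,-0.2,1,0],[1,0.9,-0.2,1,0],[1,0.9,-0.2,1,0]]
  ]
}}

```text
time: 16.0
position: [0.5183, -0.1839, 0.1246]
ee_rot: [[0.241, 0.971, 0.008], [0.971, -0.241, -0.002], [0.0, 0.009, -1.0]]
wrist_force: [11.2, -3.6, -7.6]
grip_width: 0.0075
finger_force: 50.1
```

Call:
{"api": "arm_command", "payload": {
  "motion": [
    [[1,-0.3,0.1,-0.2,0],[1,-0.3,0.1,-0.2,0],[1,-0.3,0.1,-0.2,0],[1,-0.3,0.1,-0.2,0],[1,-0.3,0.1,-0.2,0],[1,-0.3,0.1,-0.2,0],[1,-0.3,0.1,-0.2,0],[1,-0.3,0.1,-0.2,0]]
  ]
}}

```text
time: 16.8
position: [0.5183, -0.1838, 0.1247]
ee_rot: [[0.241, 0.971, 0.009], [0.971, -0.241, -0.002], [-0.0, 0.009, -1.0]]
wrist_force: [12.0, -3.6, -7.2]
grip_width: 0.0075
finger_force: 50.1
```

The hold is steady at about 12.5 N, inside the 10 to 20 N range, so I hand it in.

```bash
python3 -c "
from rig import job;print(job.job_done())"
```

```text
the job is handed in; nothing more can be done
None
```

I drew the loose half out, slid it onto the dowels and pressed it closed, and handed in at about 17 s still gripping (50 N) and pushing at about 12.5 N; the tool leaned about 0.5° under the push, so the lower edge may stand open by up to about 0.7 mm, and I didn't measure the ejector.

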